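# Gently spin the tomato basket and stop it at the mark

### The job

Crank the salad spinner counter-clockwise (seen from above) so that its green tomato basket turns at about 24 turns a minute, and keep the basket between 21 and 27 turns a minute for 6 seconds without a break; never let it pass 33 turns a minute, or the tomatoes bruise. Then bring the basket to a standstill with its blue lug lined up with the red mark on the bowl's rim and let go of the handle. The basket follows the handle through a slipping drive and coasts, so go by the basket and not by the handle, and do not push the mug, timer, bowl or spoon about.

Things in the scene. Friction and masses are not known exactly. Their poses are not given: they have to be found in the camera images.
- spinner: White salad spinner bowl, 252 mm wide, 135 mm high, fixed to the worktop by a suction foot. A white bridge 30 mm wide, its top 180 mm up, crosses over the bowl along the spinner's y axis. Origin on the worktop under the vertical axle; z up; the spinner's x axis points from the axle to the red mark. Basket, crank and handle all turn about the axle.
- axle_top (a point): Point on the axle, 210 mm up, level with the top of the crank arm. Slipping drive: pulls the basket on with 0.012 N m per rad/s by which the crank is faster than the basket, and brakes it likewise when slower or held still. Nominally a crank at 4 rad/s keeps the basket at 2.5 rad/s (actual 3.4 to 4.7), one below 0.8 rad/s cannot start it; held still, the basket coasts about 0.9 rad from 2.5 rad/s.
- mark (a point): Top of the red block (30 x 26 mm) on the bowl's rim, 139 mm out from the axle along the spinner's x axis, 138 mm up. It is fixed to the bowl.
- lug (a point): Top of the blue lug (34 x 26 x 8 mm) on the rim of the green basket, 105 mm out from the axle, 150 mm up; it turns with the basket. Lined up with the mark when it lies on the line from the axle to the mark, within 18 mm sideways.
- basket (a joint): Turn angle of the green basket in the bowl, rad, counter-clockwise from above positive, counting over many turns; lug at the mark at multiples of 2 pi. 24 turns a minute = 2.5 rad/s. With tomatoes 1.8 kg, inertia 0.0094 kg m2 (actual 0.7 to 1.4 times). Drag: 0.003 N m per rad/s plus dry friction of a felt shoe on its hub, nominally 0.010 N m, actual 0.004 to 0.020. Time constant about 0.6 s.
- handle (a point): Middle (234 mm up) of the yellow upright handle knob: 30 mm diameter, 46 mm tall, from 211 to 257 mm up, on the black crank arm 22 mm wide, 65 mm from the axle. It spins freely on its pin: pinch it from above and carry it round without turning the gripper. The crank has no end stops and takes under 1 N; let go, it is dragged along by the basket. Starts at any angle, unrelated to the lug.
- mug: blue mug, 80 mm wide, 90 mm tall, at the right; origin under its centre
- timer: white kitchen timer puck, 80 mm wide, 30 mm tall, at the left; origin under its centre
- bowl: white bowl, 150 mm wide, 60 mm tall, on the chopping board at the right; origin under its centre
- spoon: wooden spoon lying on the worktop at the right, about 250 mm long; origin under its middle

How it is judged:
On the way, in this order (a step that is already met when the one before it is completed fails the run):
1. the basket turns counter-clockwise at 21 to 27 turns a minute for 6 s without a break (velocity of joint basket between 2.15 and 2.88 rad/s), for 6 s.
2. the basket stands still with the lug at the mark (y of lug in the frame of spinner between -0.018 and 0.018 m and x of lug in the frame of spinner above 0.09 m and velocity of joint basket between -0.06 and 0.06 rad/s), for 0.3 s.
At the end, for the whole second after the job is handed in: The basket is at rest (under 0.06 rad/s) with its blue lug within 18 mm sideways (0.17 rad) of the line from the axle to the red mark, on the mark's side, and the handle is let go (all of step 2); the robot touches nothing.
It fails at once if the basket turns faster than 33 turns a minute (velocity of joint basket above 3.5 rad/s).
It fails at once if the mug, timer, bowl or spoon is pushed more than 30 mm (distance of any of mug, timer, bowl, spoon from where it was at the start of the episode above 0.03 m).
It also fails if it takes over 58 s, if anything falls off the work surface, if the arm or the gripper's body presses on something with over 40 N, if the wrist force passes 120 N, or if a joint passes its speed limit or range.

### The arm

A 6-joint arm with a two-finger parallel gripper is mounted at the origin on the work surface. World frame = base frame: x ahead of the robot, y to its left, z up, the work surface at z = 0. Lengths are in m, angles in rad, forces in N, time in s.
With the tool pointing down it reaches from about 0.375 to 0.9 m from the base axis. Payload 3.1 kg.
Tool frame: the origin (TCP) lies on the centre line of the jaws, within the pads' length; the fingertips stand 19 mm ahead of it and the grasp point (between the pads) is the TCP; z points along the fingers, y is the line along which they close (so a half turn about z gives the same grasp; the last joint's range is limited). The gripper opens to 85 mm and grips with 20 to 120 N. Pads are 22 mm wide; open, the fingers measure 114 mm over their backs; the gripper's body (76 mm by 85 mm) begins 54 mm behind the grasp point. The pads swing forward as they close: fully open they stand 13 mm farther back than shut.
Start: joints at [-1.526, 0.527, 1.433, -0, 1.181, -0.178], TCP at [0.138, -0.61, 0.222] pointing down, gripper open.
Joint ranges: [-3.08, 3.08], [-0.75, 2.2], [0.22, 2.44], [-1.43, 4.57], [0, 2.65], [-2.85, 2.85]. Speed limits (rad/s): [2.79, 2.79, 3.14, 3.14, 3.14, 3.14].

### API

Orientations are given as a unit quaternion [x, y, z, w].
In Python, from station import manip, cams, sign_off gives the robot as it stands.
- The arm moves only by the tool carry_out, never from a script. Its argument "targets" is a list that holds one entry, the list of rows, each a list of 7 numbers: the shift along the tool's x, y, z in cm, then the turn, a rotation vector about the tool's x, y, z in degrees, then the finger opening in cm, from 0 to 8.54. A call has 1 to 12 rows; each row is the pose to reach, as a shift and turn from the pose commanded when the call began, along the tool's axes at that moment; what a row does not reach only later rows make up. A row lasts 1/12 s, in which the tool goes at most 41.7 mm and 7.16 degrees, less where a joint would pass 70% of its speed; a pose out of reach is approached as far as the arm can. A call with a gripper value outside its range is refused whole. The fingers move at their own pace and stop on an object; "force" is the grip in N (left out, the last holds). Time passes only in rows, so rows that repeat a pose let the fingers close. It gives the time, the measured TCP pose, the force, the opening and the grip force at its end, in the units of the state.
- manip.sense(): the state, without advancing time (a new reading comes with each control period).
- cams.snapshot(name): name is "scene" or "side" or "wrist"; returns the picture (384x512x3 uint8, red, green, blue); there is no depth.
- cams.camera_info(name): a dict with "K" (3x3 intrinsics, pixels), "T" (4x4, takes a point from camera to world coordinates). Camera axes: x right, y down, z forward; pixel columns grow to the right and rows downward; lengths in m; the calibration is good to about 2 mm. A picture is of the moment at which its call begins: read the wrist's pose just before it. camera_info takes no time and is no camera call; for the wrist camera it gives the pose at the moment of the call.
- sign_off(): hands the job in; it is judged then, once.
The state is a dict: "t": time; "q": joint angles; "qd": joint speeds; "tau": joint torques, N m; "tcp_pos": TCP position; "tool_rot": TCP orientation; "force": force on the tool from outside, world axes, zero at the start; "ft_torque": the same for the moment, N m; "finger_gap": opening from 0.0 (shut) to 1.0 (fully open); "gripper_force": force on a finger pad.
Only numpy, scipy, OpenCV 4.12 (cv2) and the standard library are available. Lean on these libraries where they do the work, as an engineer would, in place of code of your own. Each camera call takes 0.05 s, during which the arm holds its last target. There are 200 camera calls.

## Working session

There is one attempt and no reset: what is moved stays moved. The work goes in short steps, Python scripts to look and compute and a tool call to move; the robot and the scene stay as the last step left them, time stands still between calls to the robot, and variables do not carry over. Pictures are saved under pics/ and viewed, at most 10 in all, crops included, and the job is handed in when it is done.

Besides the shell and the picture viewer there is one more tool, called after "Call:" as a command line: name --argument value ..., lists and objects as JSON in quotes. carry_out: Moves the arm, as the interface text tells. Its arguments: {"type":"object","properties":{"targets":{"type":"array"},"force":{"type":"number"}},"required":["targets"]}

```bash
ls; mkdir -p pics
python3 - <<'E'
from station import manip,cams
import cv2,numpy as np
print(manip.sense())
for n in ["scene","side"]:
    i=cams.snapshot(n); cv2.imwrite(f"pics/{n}0.png",i[:,:,::-1])
for n in ["scene","side","wrist"]:
    c=cams.camera_info(n); print(n,np.round(c["K"],1).tolist(),np.round(c["T"],3).tolist())
a=cv2.imread("pics/scene0.png");b=cv2.imread("pics/side0.png")
cv2.imwrite("pics/both0.png",cv2.resize(np.vstack([a,b]),(800,600)) if 0 else np.vstack([a,b])[:, :])
E
```

```text
pics
{'t': 0.0, 'q': array([-1.52645552e+00,  5.28454613e-01,  1.43390758e+00, -4.18032848e-06,
        1.18141401e+00, -1.78480895e-01]), 'qd': array([-0.00050369, -0.00027133,  0.00070889,  0.00048807,  0.00013885,
        0.00102601]), 'tau': array([-1.70086911e-03, -4.42354524e+01, -1.78026956e+01, -2.67204405e-04,
        8.50843498e-03, -1.19983733e-05]), 'tcp_pos': array([ 0.13811973, -0.60878456,  0.22053907]), 'tool_rot': array([ 9.93799547e-01,  1.11181242e-01,  7.12419973e-05, -1.08944953e-03]), 'force': array([0.20483399, 0.10258887, 0.48435885]), 'ft_torque': array([ 0.05025092, -0.02599065,  0.01024589]), 'gripper_force': 0.0, 'finger_gap': 1.0001672301733797}
scene [[348.4, 0.0, 256.0], [0.0, 348.4, 190.6], [0.0, 0.0, 1.0]] [[0.638, 0.466, -0.613, 1.168], [0.77, -0.367, 0.522, -0.629], [0.018, -0.805, -0.593, 0.786], [0.0, 0.0, 0.0, 1.0]]
side [[446.8, 0.0, 249.8], [0.0, 446.8, 184.8], [0.0, 0.0, 1.0]] [[-0.949, -0.217, 0.228, 0.179], [-0.314, 0.613, -0.725, 0.988], [0.017, -0.76, -0.65, 1.154], [0.0, 0.0, 0.0, 1.0]]
wrist [[288.1, 0.0, 255.0], [0.0, 288.1, 195.4], [0.0, 0.0, 1.0]] [[0.222, -0.929, -0.296, 0.214], [-0.975, -0.212, -0.066, -0.593], [-0.001, 0.303, -0.953, 0.373], [0.0, 0.0, 0.0, 1.0]]
```

View pics/scene0.png

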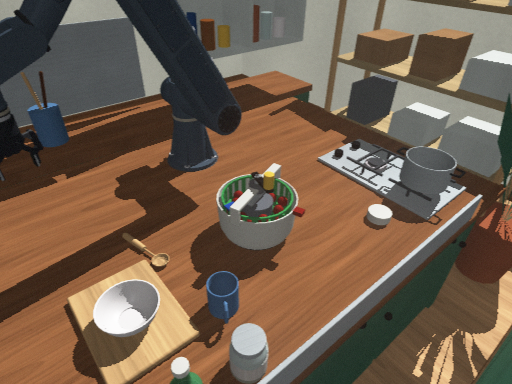

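View pics/side0.png

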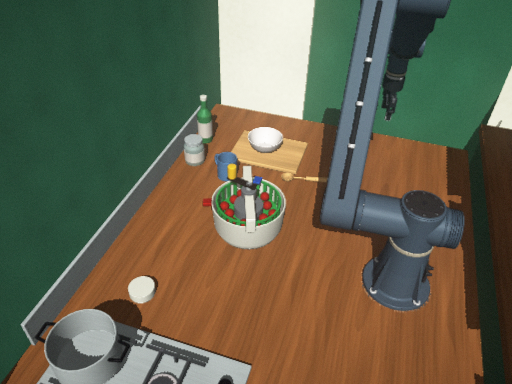

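The scene picture shows the spinner at about (258,210), the red mark at (299,211), the yellow knob at (270,181) and the blue lug at (228,207). The side picture shows the mark at (207,202), the knob at (232,171) and the lug at (257,181).

```bash
cat > h.py <<'E'
from station import manip,cams
import cv2,numpy as np
from scipy.optimize import least_squares
HSV={"red":[((0,150,60),(6,255,255)),((174,150,60),(180,255,255))],"yellow":[((20,150,80),(32,255,255))],"blue":[((105,150,60),(125,255,255))],"green":[((50,120,50),(75,255,255))]}
def blobs(img,col,roi,amin=4):
    h=cv2.cvtColor(img,cv2.COLOR_RGB2HSV); m=sum(cv2.inRange(h,np.array(a),np.array(b)) for a,b in HSV[col])
    k=np.zeros_like(m); x0,y0,x1,y1=roi; k[y0:y1,x0:x1]=1; m=m*k
    n,_,st,ce=cv2.connectedComponentsWithStats(m)
    return [(int(st[i,4]),ce[i],st[i,:4].tolist()) for i in sorted(range(1,n),key=lambda i:-st[i,4]) if st[i,4]>=amin]
def onplane(name,uv,z,info=None):
    c=info or cams.camera_info(name); T=np.array(c["T"]); d=T[:3,:3]@np.linalg.solve(c["K"],[uv[0],uv[1],1]); o=T[:3,3]
    return o+d*(z-o[2])/d[2]
def proj(name,p,info=None):
    c=info or cams.camera_info(name); T=np.array(c["T"]); q=T[:3,:3].T@(np.array(p)-T[:3,3]); q=np.array(c["K"])@q; return q[:2]/q[2]
E
python3 - <<'E'
from h import *
R={"scene":(205,150,315,255),"side":(195,150,295,250)}
for n in R:
    i=cv2.imread(f"pics/{n}0.png")[:,:,::-1].copy()
    for c,z in [("red",.134),("yellow",.236),("blue",.149)]:
        for a,ce,bb in blobs(i,c,R[n])[:3]: print(n,c,a,ce.round(1),bb,onplane(n,ce,z).round(4))
    x0,y0,x1,y1=R[n]; cv2.imwrite(f"pics/c_{n}.png",cv2.resize(i[y0:y1,x0:x1,::-1],None,fx=4,fy=4,interpolation=cv2.INTER_CUBIC))
a=cv2.imread("pics/c_scene.png");b=cv2.imread("pics/c_side.png");b=cv2.copyMakeBorder(b,0,a.shape[0]-b.shape[0],0,0,0);cv2.imwrite("pics/c.png",cv2.resize(np.hstack([a,b]),(800,400)))
E
```

```text
scene red 119 [280.1 204.5] [274, 197, 13, 17] [ 0.5917 -0.0425  0.134 ]
scene red 81 [298.4 211.4] [293, 207, 12, 10] [ 0.6488 -0.0224  0.134 ]
scene red 52 [236.8 194.9] [232, 191, 10, 10] [ 0.4735 -0.1157  0.134 ]
scene yellow 158 [268.3 180.4] [263, 172, 11, 18] [ 0.5826 -0.0869  0.236 ]
scene blue 30 [228.3 204.8] [224, 202, 10, 7] [ 0.5122 -0.1758  0.149 ]
side red 110 [226.7 208.8] [220, 202, 14, 16] [ 0.5699 -0.0068  0.134 ]
side red 103 [265.6 200.5] [261, 193, 11, 16] [ 0.4604 -0.0885  0.134 ]
side red 59 [234.9 196.4] [230, 190, 11, 14] [ 0.565  -0.0734  0.134 ]
side yellow 117 [231.6 171.3] [228, 164, 8, 16] [ 0.578  -0.0788  0.236 ]
side blue 43 [256.7 179.9] [253, 177, 9, 7] [ 0.5164 -0.1642  0.149 ]
```

View pics/c.png

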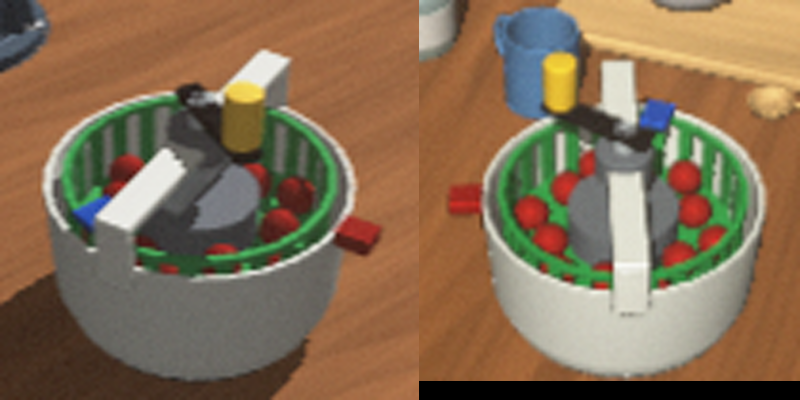

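The crops confirm the positions: the red block's top is at the right of the bowl in the scene view and at the left in the side view. The lug sits behind and left of the bridge, and the knob is on the far side of the crank.

Run:
```python
from h import *
R={"scene":(205,150,315,255),"side":(195,150,295,250)}
obs=[]
for n in R:
    i=cv2.imread(f"pics/{n}0.png")[:,:,::-1].copy(); info=cams.camera_info(n)
    x0,y0,x1,y1=R[n]
    hsv=cv2.cvtColor(i,cv2.COLOR_RGB2HSV); m=cv2.inRange(hsv,(50,120,50),(75,255,255)); k=np.zeros_like(m);k[y0:y1,x0:x1]=1;m*=k
    ys,xs=np.nonzero(m); hull=cv2.convexHull(np.c_[xs,ys].astype(np.int32))[:,0]
    P=np.array([onplane(n,h,.142,info)[:2] for h in hull])
    f=least_squares(lambda v:np.hypot(*(P-v[:2]).T)-v[2],[*P.mean(0),.11],loss="soft_l1",f_scale=.002)
    print(n,"rim",f.x.round(4),np.abs(f.fun).round(4).tolist())
    roi=(288,200,312,222) if n=="scene" else (196,192,214,212)
    for a,ce,bb in blobs(i,"red",roi)[:2]: print(n,"mark",a,ce,bb,onplane(n,ce,.134).round(4))
```

```text
scene rim [ 0.5233 -0.077   0.1118] [0.0032, 0.0028, 0.003, 0.0054, 0.0046, 0.0005, 0.0016, 0.0041, 0.003, 0.0021, 0.0001, 0.0012, 0.0017, 0.0023, 0.0018, 0.0023, 0.0017, 0.0009, 0.0009, 0.0028, 0.003]
scene mark 81 [298.35802469 211.37037037] [293, 207, 12, 10] [ 0.6488 -0.0224  0.134 ]
side rim [ 0.5115 -0.0578  0.1126] [0.0065, 0.001, 0.0009, 0.0, 0.0004, 0.0012, 0.0002, 0.0001, 0.002, 0.0017, 0.0006, 0.0046, 0.0029, 0.0007, 0.0005, 0.0011, 0.0, 0.0017, 0.0015, 0.0004, 0.0002, 0.0005, 0.0034]
side mark 59 [206.62711864 201.79661017] [203, 198, 8, 8] [ 0.6452 -0.0165  0.134 ]
```

Averaging both views puts the axle at about (0.517, -0.067). The mark is 138 mm out, the knob 64.5 mm and the lug 103 mm, which matches the given 139, 65 and 105 mm.

```bash
cat >> h.py <<'E'
from scipy.spatial.transform import Rotation as Ro
def totool(d,s=None):
    s=s or manip.sense(); return (Ro.from_quat(s["tool_rot"]).inv().apply(d)*100).round(2)
E
python3 - <<'E'
from h import *
s=manip.sense()
for p in [(.138,-.609,.325),(.580,-.083,.325)]: print(totool(np.array(p)-s["tcp_pos"],s))
for p in [(.5174,-.0674,.21)]: print(proj("scene",p),proj("side",p))
E
```

```text
[-1.000e-02 -1.000e-02 -1.044e+01]
[ 54.72 -41.54 -10.34]
[258.40406174 175.4197649 ] [247.92397021 183.50057932]
```

Call:
carry_out --targets '[[[1.5, -1.2, -1.2, 0, 0, 0, 8.5], [4.5, -3.5, -2.4, 0, 0, 0, 8.5], [7.5, -5.8, -3.6, 0, 0, 0, 8.5], [10.5, -8.1, -4.8, 0, 0, 0, 8.5], [13.5, -10.4, -6, 0, 0, 0, 8.5], [16.5, -12.6, -7.2, 0, 0, 0, 8.5], [19.5, -14.9, -8.4, 0, 0, 0, 8.5], [22.5, -17.2, -9.6, 0, 0, 0, 8.5], [25.5, -19.4, -10.3, 0, 0, 0, 8.5], [28.5, -21.7, -10.3, 0, 0, 0, 8.5], [31.5, -24, -10.3, 0, 0, 0, 8.5], [34.5, -26.2, -10.3, 0, 0, 0, 8.5]]]' --force 30

```text
t: 1.1
tcp_pos: [0.4173, -0.2758, 0.3245]
tool_rot: [0.994, 0.111, -0.0, -0.0]
force: [0.2, -0.1, 0.2]
finger_gap: 0.995
gripper_force: 0.0
```

Call:
carry_out --targets '[[[3, -2.3, 0, 0, 0, 0, 8.5], [6, -4.5, 0, 0, 0, 0, 8.5], [9, -6.8, 0, 0, 0, 0, 8.5], [12, -9.1, 0, 0, 0, 0, 8.5], [15, -11.4, 0, 0, 0, 0, 8.5], [18, -13.7, 0, 0, 0, 0, 8.5], [20.2, -15.3, 0, 0, 0, 0, 8.5], [20.2, -15.3, 0, 0, 0, 0, 8.5], [20.2, -15.3, 0, 0, 0, 0, 8.5]]]'

```text
t: 1.85
tcp_pos: [0.58, -0.0826, 0.3237]
tool_rot: [0.994, 0.113, -0.001, -0.0]
force: [-0.2, -0.4, -0.5]
finger_gap: 0.997
gripper_force: 0.0
```

Run:
```python
from h import *
s=manip.sense(); info=cams.camera_info("wrist"); print(s["t"],s["tcp_pos"],s["tool_rot"],s["force"])
out=[]
for n in ["wrist","scene","side"]:
    i=cams.snapshot(n); cv2.imwrite(f"pics/{n}1.png",i[:,:,::-1]); out.append(i)
i=out[0]
for c,z in [("yellow",.25),("red",.136),("blue",.15)]:
    for a,ce,bb in blobs(i,c,(0,0,512,384),20)[:2]: print(c,a,ce.round(1),bb,onplane("wrist",ce,z,info).round(4))
v=[cv2.resize(i,(400,300)) for i in out]; cv2.imwrite("pics/tri1.png",np.vstack([np.hstack(v[:2]),np.hstack([v[2],v[2]*0])])[:,:,::-1])
```

```text
1.85 [ 0.58004341 -0.08263336  0.32370182] [ 9.93632034e-01  1.12670789e-01 -8.14456930e-04 -1.07447879e-04] [-0.16444076 -0.36090513 -0.51149149]
yellow 209 [264.  180.9] [253, 173, 23, 22] [ 0.5993 -0.087   0.25  ]
red 600 [215.4  99.9] [203, 86, 26, 29] [ 0.6495 -0.0225  0.136 ]
red 417 [185.8 168.9] [174, 158, 24, 23] [ 0.5641 -0.0024  0.136 ]
blue 315 [313.9 237. ] [299, 230, 30, 15] [ 0.518  -0.1736  0.15  ]
```

View pics/tri1.png

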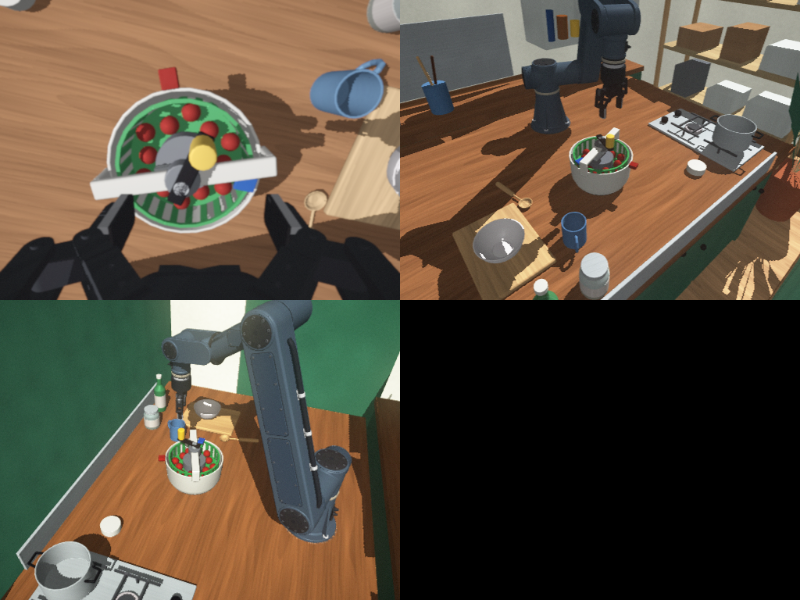

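The wrist view (top left, 400 px wide) shows the knob at about (203,152), the mark at (168,78) and the lug at (245,185). The gripper hangs over the knob and the scene camera still sees the bowl freely.

Run:
```python
from h import *
HSV["yellow"]=[((18,60,120),(34,255,255))]
i=cv2.imread("pics/wrist1.png")[:,:,::-1].copy(); info=cams.camera_info("wrist")
for a,ce,bb in blobs(i,"yellow",(225,150,300,240),20)[:2]: print(a,ce.round(1),bb,onplane("wrist",ce,.25,info).round(4))
h=cv2.cvtColor(i,cv2.COLOR_RGB2HSV)
for r in (178,186,194,202,210): print(r,[tuple(h[r,c]) for c in range(244,284,5)])
m=cv2.inRange(h,(45,80,40),(80,255,255)); m[:, :120]=0;m[:,350:]=0;m[:100]=0;m[300:]=0
ys,xs=np.nonzero(m); P=np.array([onplane("wrist",p,.142,info)[:2] for p in cv2.convexHull(np.c_[xs,ys].astype(np.int32))[:,0]])
f=least_squares(lambda v:np.hypot(*(P-v[:2]).T)-v[2],[*P.mean(0),.11],loss="soft_l1",f_scale=.002); print(f.x.round(4),np.abs(f.fun).round(3).tolist())
for t in [-14,-10,-18]:
    p=np.array([.5174+.065*np.cos(np.radians(t)),-.0674+.065*np.sin(np.radians(t)),.257]); print(t,p.round(4),[proj(n,p,info if n=="wrist" else None).round(1) for n in ("wrist","scene","side")])
```

```text
1299 [258.4 196.6] [241, 174, 37, 45] [ 0.5841 -0.0879  0.25  ]
178 [(np.uint8(113), np.uint8(15), np.uint8(155)), (np.uint8(23), np.uint8(140), np.uint8(189)), (np.uint8(23), np.uint8(149), np.uint8(161)), (np.uint8(22), np.uint8(154), np.uint8(131)), (np.uint8(23), np.uint8(153), np.uint8(122)), (np.uint8(22), np.uint8(153), np.uint8(118)), (np.uint8(68), np.uint8(106), np.uint8(58)), (np.uint8(68), np.uint8(131), np.uint8(103))]
186 [(np.uint8(23), np.uint8(121), np.uint8(202)), (np.uint8(23), np.uint8(145), np.uint8(188)), (np.uint8(23), np.uint8(139), np.uint8(205)), (np.uint8(23), np.uint8(130), np.uint8(231)), (np.uint8(23), np.uint8(144), np.uint8(189)), (np.uint8(22), np.uint8(156), np.uint8(126)), (np.uint8(27), np.uint8(134), np.uint8(105)), (np.uint8(68), np.uint8(133), np.uint8(102))]
194 [(np.uint8(23), np.uint8(129), np.uint8(235)), (np.uint8(24), np.uint8(128), np.uint8(246)), (np.uint8(24), np.uint8(130), np.uint8(242)), (np.uint8(23), np.uint8(130), np.uint8(239)), (np.uint8(23), np.uint8(132), np.uint8(237)), (np.uint8(24), np.uint8(132), np.uint8(233)), (np.uint8(
[... 747 characters left out ...]
, np.uint8(107), np.uint8(170)), (np.uint8(18), np.uint8(7), np.uint8(171))]
[ 0.5196 -0.0748  0.1098] [0.002, 0.0, 0.0, 0.001, 0.0, 0.001, 0.0, 0.0, 0.0, 0.0, 0.0, 0.0, 0.0, 0.001, 0.001, 0.0, 0.001, 0.0, 0.0, 0.0, 0.0, 0.002, 0.002, 0.001, 0.0, 0.0, 0.0, 0.0, 0.0, 0.001, 0.0, 0.0, 0.001, 0.0, 0.0, 0.0, 0.0, 0.001, 0.001, 0.001, 0.002, 0.002, 0.002, 0.0, 0.001, 0.001, 0.001, 0.001, 0.0, 0.0, 0.0]
-14 [ 0.5805 -0.0831  0.257 ] [array([251.7, 202.2]), array([269.1, 173.3]), array([231.3, 165.3])]
-10 [ 0.5814 -0.0787  0.257 ] [array([246.6, 200. ]), array([270.5, 172.9]), array([230.5, 166.1])]
-18 [ 0.5792 -0.0875  0.257 ] [array([256.7, 204.8]), array([267.6, 173.6]), array([232.1, 164.6])]
```

Run:
```python
from h import *
inf={n:cams.camera_info(n) for n in ("wrist","scene","side")}
i=cv2.imread("pics/wrist1.png")[:,:,::-1].copy(); h=cv2.cvtColor(i,cv2.COLOR_RGB2HSV)
m=cv2.inRange(h,(18,60,220),(34,255,255)); m[:150]=0;m[240:]=0;m[:,:225]=0;m[:,300:]=0
(ec,ax,an)=cv2.fitEllipse(cv2.convexHull(np.argwhere(m)[:,::-1].astype(np.int32))); print("top",ec,ax,onplane("wrist",ec,.257,inf["wrist"]).round(4))
K={"wrist":ec,"scene":(268.2,None),"side":(231.6,None)}
M={"wrist":(215.4,99.9),"scene":(298.4,211.4),"side":(206.6,201.8)}
L={"wrist":(313.9,237)}
def res(v,full=False):
    c=v[:2]; pt=lambda r,a,z:np.array([c[0]+r*np.cos(a),c[1]+r*np.sin(a),z]); r=[]
    for n in inf:
        px=1500 if 0 else 1
        k=proj(n,pt(.065,v[3],.257 if n=="wrist" else .234),inf[n]); r.append(k[0]-K[n][0]); 
        if K[n][1]: r.append(k[1]-K[n][1])
        r+=list(proj(n,pt(.139,v[2],.136),inf[n])-M[n])
        b=v[5:7] if n=="wrist" else 0
        if n=="wrist": r+=list((proj(n,pt(.105,v[4],.15),inf[n])-L[n]))
    r=np.array(r); r[:6]*=.35   # wrist pixels finer, pose less sure
    return np.r_[r,(c-[.5174,-.0674])/.003]
f=least_squares(res,[.517,-.067,.35,-.25,-1.6]); print(f.x.round(4),np.degrees(f.x[2:]).round(1),f.fun.round(1))
c=f.x[:2];print("knob",c+.065*np.array([np.cos(f.x[3]),np.sin(f.x[3])]))
```

```text
top (258.30157470703125, 201.30816650390625) (31.03506851196289, 32.80841064453125) [ 0.5824 -0.0881  0.257 ]
[ 0.5184 -0.0696  0.3478 -0.2725 -1.5883] [ 19.9 -15.6 -91. ] [-0.6  0.5 -0.8 -0.3 -0.3 -0.1 -0.4  0.1 -0.5 -0.  -0.4 -1.8  0.3 -0.7]
knob [ 0.58099669 -0.0871146 ]
```

Call:
carry_out --targets '[[[0, 0.4, 2, 0, 0, 0, 8.5], [0, 0.4, 5, 0, 0, 0, 8.5], [0, 0.4, 7.5, 0, 0, 0, 8.5], [0, 0.4, 8.6, 0, 0, 0, 8.5], [0, 0.4, 8.6, 0, 0, 0, 4], [0, 0.4, 8.6, 0, 0, 0, 2], [0, 0.4, 8.6, 0, 0, 0, 1], [0, 0.4, 8.6, 0, 0, 0, 1], [0, 0.4, 8.6, 0, 0, 0, 1], [0, 0.4, 8.6, 0, 0, 0, 1], [0, 0.4, 8.6, 0, 0, 0, 1], [0, 0.4, 8.6, 0, 0, 0, 1]]]' --force 30

```text
t: 3.0
tcp_pos: [0.5819, -0.0881, 0.2404]
tool_rot: [0.994, 0.111, 0.002, 0.001]
force: [-0.3, -0.7, 6.3]
finger_gap: 0.329
gripper_force: 29.4
```

Run:
```python
from h import *
s=manip.sense(); info=cams.camera_info("wrist"); print({k:np.round(s[k],4) for k in ("t","tcp_pos","tool_rot","force","ft_torque","finger_gap","gripper_force")})
out=[]
for n in ["wrist","scene","side"]:
    i=cams.snapshot(n); cv2.imwrite(f"pics/{n}2.png",i[:,:,::-1]); out.append(i)
v=[cv2.resize(i,(400,300)) for i in out[:2]]+[cv2.resize(out[1][150:255,205:345],(400,300)),cv2.resize(out[2][140:260,180:340],(400,300))]; cv2.imwrite("pics/tri2.png",np.vstack([np.hstack(v[:2]),np.hstack(v[2:])])[:,:,::-1])
R={"scene":(205,150,315,255),"side":(195,150,295,250),"wrist":(0,0,512,384)}
for n,i in zip(["wrist","scene","side"],out):
    for a,ce,bb in blobs(i,"blue",R[n])[:3]: print(n,a,ce.round(1),bb,onplane(n,ce,.15,info if n=="wrist" else None).round(4))
```

```text
{'t': np.float64(3.0), 'tcp_pos': array([ 0.5819, -0.0881,  0.2404]), 'tool_rot': array([9.938e-01, 1.113e-01, 1.600e-03, 8.000e-04]), 'force': array([-0.2903, -0.7317,  6.2582]), 'ft_torque': array([ 0.0479,  0.0875, -0.0137]), 'finger_gap': np.float64(0.3286), 'gripper_force': np.float64(29.43)}
wrist 206 [331.6 278.3] [320, 272, 22, 16] [ 0.5168 -0.1809  0.15  ]
scene 31 [228.3 204.9] [224, 202, 10, 8] [ 0.5137 -0.1769  0.15  ]
side 45 [256.8 180. ] [253, 177, 9, 7] [ 0.5155 -0.1627  0.15  ]
```

View pics/tri2.png

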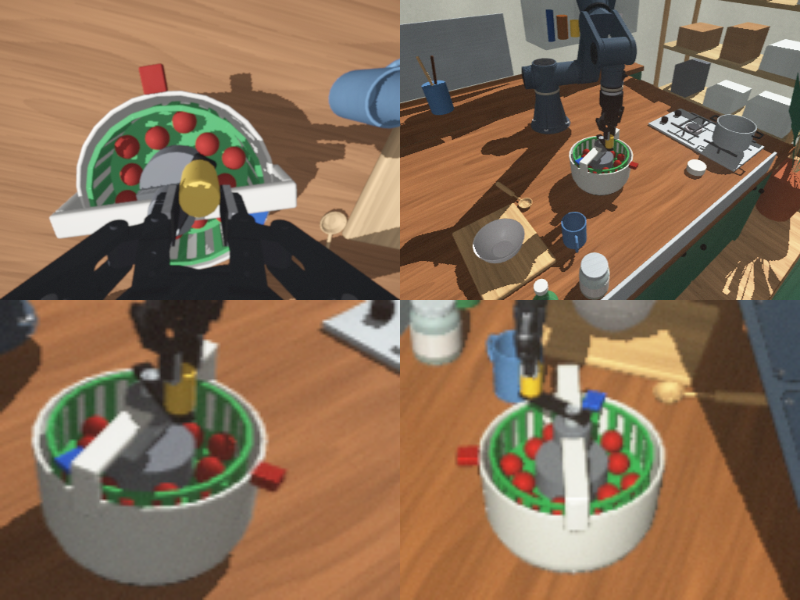

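The knob sits between the pads and is gripped at 28 mm opening. The lug (331,278 in the wrist frame) hasn't moved. Next I'll generate the circle rows, ramping to 3.6 rad/s.

```bash
cat >> h.py <<'E'
R_=.065; YAW=np.radians(12.8)
def rows(phi0,dphis):
    phi=phi0+np.cumsum(dphis); d=R_*100*np.c_[np.cos(phi)-np.cos(phi0),np.sin(phi)-np.sin(phi0)]
    x=d@[np.cos(YAW),np.sin(YAW)]; y=d@[np.sin(YAW),-np.cos(YAW)]
    print("["+", ".join(f"[{a:.2f}, {b:.2f}, 0, 0, 0, 0, 1]" for a,b in zip(x,y))+"]  end phi %.4f"%phi[-1]); return phi[-1]
E
python3 - <<'E'
from h import *
p=rows(-.272,np.r_[np.arange(.4,3.7,.4),3.6,3.6,3.6]/12)
p=rows(p,[.3]*12); rows(p,[.3]*12)
E
```

```text
[[0.10, -0.19, 0, 0, 0, 0, 1], [0.28, -0.59, 0, 0, 0, 0, 1], [0.50, -1.20, 0, 0, 0, 0, 1], [0.70, -2.04, 0, 0, 0, 0, 1], [0.78, -3.12, 0, 0, 0, 0, 1], [0.65, -4.41, 0, 0, 0, 0, 1], [0.17, -5.85, 0, 0, 0, 0, 1], [-0.77, -7.30, 0, 0, 0, 0, 1], [-2.23, -8.58, 0, 0, 0, 0, 1], [-4.01, -9.36, 0, 0, 0, 0, 1], [-5.94, -9.59, 0, 0, 0, 0, 1], [-7.85, -9.23, 0, 0, 0, 0, 1]]  end phi 2.1280
[[-1.72, 0.90, 0, 0, 0, 0, 1], [-3.10, 2.28, 0, 0, 0, 0, 1], [-4.00, 3.99, 0, 0, 0, 0, 1], [-4.37, 5.90, 0, 0, 0, 0, 1], [-4.15, 7.83, 0, 0, 0, 0, 1], [-3.37, 9.61, 0, 0, 0, 0, 1], [-2.10, 11.08, 0, 0, 0, 0, 1], [-0.45, 12.11, 0, 0, 0, 0, 1], [1.43, 12.60, 0, 0, 0, 0, 1], [3.37, 12.52, 0, 0, 0, 0, 1], [5.20, 11.87, 0, 0, 0, 0, 1], [6.76, 10.71, 0, 0, 0, 0, 1]]  end phi 5.7280
[[1.14, -1.57, 0, 0, 0, 0, 1], [1.77, -3.41, 0, 0, 0, 0, 1], [1.82, -5.35, 0, 0, 0, 0, 1], [1.30, -7.22, 0, 0, 0, 0, 1], [0.25, -8.86, 0, 0, 0, 0, 1], [-1.23, -10.11, 0, 0, 0, 0, 1], [-3.02, -10.86, 0, 0, 0, 0, 1], [-4.96, -11.06, 0, 0, 0, 0, 1], [-6.86, -10.67, 0, 0, 0, 0, 1], [-8.56, -9.74, 0, 0, 0, 0, 1], [-9.92, -8.34, 0, 0, 0, 0, 1], [-10.80, -6.61, 0, 0, 0, 0, 1]]  end phi 9.3280
```

Call:
carry_out --targets '[[[0.1, -0.2, 0, 0, 0, 0, 1], [0.3, -0.6, 0, 0, 0, 0, 1], [0.5, -1.2, 0, 0, 0, 0, 1], [0.7, -2.0, 0, 0, 0, 0, 1], [0.8, -3.1, 0, 0, 0, 0, 1], [0.65, -4.4, 0, 0, 0, 0, 1], [0.15, -5.85, 0, 0, 0, 0, 1], [-0.8, -7.3, 0, 0, 0, 0, 1], [-2.2, -8.6, 0, 0, 0, 0, 1], [-4.0, -9.35, 0, 0, 0, 0, 1], [-5.95, -9.6, 0, 0, 0, 0, 1], [-7.85, -9.25, 0, 0, 0, 0, 1]]]'

```text
t: 4.15
tcp_pos: [0.4853, -0.0158, 0.2404]
tool_rot: [0.994, 0.112, 0.003, 0.002]
force: [2.8, -4.5, 3.5]
finger_gap: 0.323
gripper_force: 29.6
```

Run:
```python
from h import *
s=manip.sense(); print({k:np.round(s[k],4) for k in ("t","tcp_pos","tool_rot","force","ft_torque","finger_gap","gripper_force")})
d=s["tcp_pos"][:2]-[.5184,-.0696]; print(np.hypot(*d),np.arctan2(d[1],d[0]))
```

```text
{'t': np.float64(4.15), 'tcp_pos': array([ 0.4853, -0.0158,  0.2404]), 'tool_rot': array([0.9937, 0.1123, 0.0031, 0.0024]), 'force': array([ 2.8406, -4.4946,  3.4724]), 'ft_torque': array([-0.9789, -0.6245, -0.0286]), 'finger_gap': np.float64(0.3232), 'gripper_force': np.float64(29.5627)}
0.06316196907299278 2.122936412200653
```

Call:
carry_out --targets '[[[-1.7, 0.9, 0, 0, 0, 0, 1], [-3.1, 2.3, 0, 0, 0, 0, 1], [-4.0, 4.0, 0, 0, 0, 0, 1], [-4.35, 5.9, 0, 0, 0, 0, 1], [-4.15, 7.85, 0, 0, 0, 0, 1], [-3.35, 9.6, 0, 0, 0, 0, 1], [-2.1, 11.1, 0, 0, 0, 0, 1], [-0.45, 12.1, 0, 0, 0, 0, 1], [1.45, 12.6, 0, 0, 0, 0, 1], [3.35, 12.5, 0, 0, 0, 0, 1], [5.2, 11.85, 0, 0, 0, 0, 1], [6.75, 10.7, 0, 0, 0, 0, 1]]]'

```text
t: 5.15
tcp_pos: [0.5752, -0.1049, 0.2403]
tool_rot: [0.994, 0.111, 0.001, 0.001]
force: [-3.6, 2.1, 8.4]
finger_gap: 0.327
gripper_force: 30.1
```

Call:
carry_out --targets '[[[1.15, -1.55, 0, 0, 0, 0, 1], [1.75, -3.4, 0, 0, 0, 0, 1], [1.8, -5.35, 0, 0, 0, 0, 1], [1.3, -7.2, 0, 0, 0, 0, 1], [0.25, -8.85, 0, 0, 0, 0, 1], [-1.25, -10.1, 0, 0, 0, 0, 1], [-3.0, -10.85, 0, 0, 0, 0, 1], [-4.95, -11.05, 0, 0, 0, 0, 1], [-6.85, -10.65, 0, 0, 0, 0, 1], [-8.55, -9.75, 0, 0, 0, 0, 1], [-9.9, -8.35, 0, 0, 0, 0, 1], [-10.8, -6.6, 0, 0, 0, 0, 1]]]'

```text
t: 6.15
tcp_pos: [0.454, -0.0644, 0.2404]
tool_rot: [0.994, 0.112, 0.002, 0.001]
force: [2.2, -0.3, 4.8]
finger_gap: 0.328
gripper_force: 29.9
```

```bash
cat >> h.py <<'E'
AX=np.array([.5184,-.0696]); MK=.348
def lugs(tag,names=("scene","side")):
    for n in names:
        s=manip.sense(); info=cams.camera_info(n); i=cams.snapshot(n); cv2.imwrite(f"pics/{n}_{tag}.png",i[:,:,::-1])
        roi={"scene":(205,150,315,255),"side":(195,150,295,250),"wrist":(0,0,512,384)}[n]
        for a,ce,bb in blobs(i,"blue",roi,6)[:4]:
            d=onplane(n,ce,.15,info)[:2]-AX; r=np.hypot(*d)
            if .085<r<.125: print(n,"t %.3f"%s["t"],a,ce.round(1),bb[2:],"r %.3f lugang %.3f"%(r,(np.arctan2(d[1],d[0])-MK+np.pi)%(2*np.pi)-np.pi))
            else: print(n,"?",a,ce.round(),round(r,3))
    d=s["tcp_pos"][:2]-AX; print("tcp r %.4f phi %.3f"%(np.hypot(*d),np.arctan2(d[1],d[0])),s["force"].round(1),"z",s["tcp_pos"][2].round(4))
E
python3 - <<'E'
from h import *
lugs("a")
p=rows(9.328,[.375,.375]+[.3]*10)
E
```

```text
scene t 6.150 6 [249.7 176.3] [3, 3] r 0.089 lugang 2.393
side t 6.200 61 [271.1 212. ] [12, 9] r 0.105 lugang 2.352
tcp r 0.0643 phi 3.113 [-2.9 -1.7  6.9] z 0.2404
[[-0.32, 2.40, 0, 0, 0, 0, 1], [0.26, 4.75, 0, 0, 0, 0, 1], [1.33, 6.38, 0, 0, 0, 0, 1], [2.82, 7.62, 0, 0, 0, 0, 1], [4.62, 8.36, 0, 0, 0, 0, 1], [6.55, 8.53, 0, 0, 0, 0, 1], [8.45, 8.13, 0, 0, 0, 0, 1], [10.15, 7.18, 0, 0, 0, 0, 1], [11.49, 5.78, 0, 0, 0, 0, 1], [12.36, 4.04, 0, 0, 0, 0, 1], [12.67, 2.12, 0, 0, 0, 0, 1], [12.40, 0.20, 0, 0, 0, 0, 1]]  end phi 13.0780
```

Call:
carry_out --targets '[[[-0.3, 2.4, 0, 0, 0, 0, 1], [0.25, 4.75, 0, 0, 0, 0, 1], [1.35, 6.4, 0, 0, 0, 0, 1], [2.8, 7.6, 0, 0, 0, 0, 1], [4.6, 8.35, 0, 0, 0, 0, 1], [6.55, 8.55, 0, 0, 0, 0, 1], [8.45, 8.15, 0, 0, 0, 0, 1], [10.15, 7.2, 0, 0, 0, 0, 1], [11.5, 5.8, 0, 0, 0, 0, 1], [12.35, 4.05, 0, 0, 0, 0, 1], [12.65, 2.1, 0, 0, 0, 0, 1], [12.4, 0.2, 0, 0, 0, 0, 1]]]'

```text
t: 7.25
tcp_pos: [0.5751, -0.0384, 0.2403]
tool_rot: [0.994, 0.112, 0.0, 0.001]
force: [-6.7, -3.2, 10.0]
finger_gap: 0.324
gripper_force: 30.3
```

Run:
```python
from h import *
lugs("b",("side",))
```

```text
tcp r 0.0647 phi 0.503 [-6.7 -3.2 10. ] z 0.2403
```

Run:
```python
from h import *
lugs("b2",("scene","wrist"))
a=cv2.imread("pics/side_b.png")[140:260,180:340];b=cv2.imread("pics/scene_b2.png")[140:260,190:350]
cv2.imwrite("pics/v3.png",np.hstack([cv2.resize(a,(400,300)),cv2.resize(b,(400,300))]))
```

```text
scene t 7.300 25 [243.8 212.2] [7, 8] r 0.105 lugang -1.428
wrist t 7.350 892 [381.9 226.5] [41, 29] r 0.102 lugang -1.381
tcp r 0.0643 phi 0.543 [-2.3 -1.3  6.4] z 0.2404
```

View pics/v3.png

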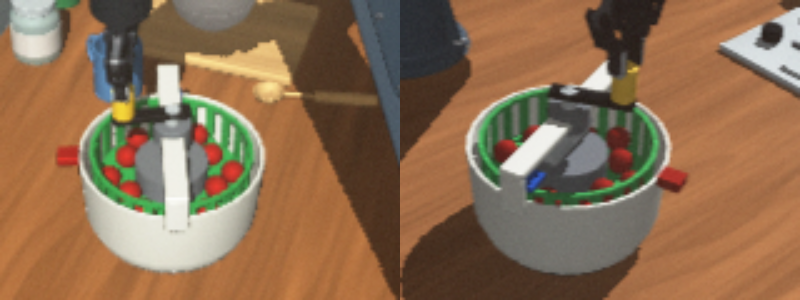

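Side: the lug is hidden behind the far end of the bridge. Scene: the lug is half hidden at (244,212). The basket runs at about 2.27 rad/s for a mean crank speed of 3.41, so friction is about 0.007 N m and I need a crank speed of about 3.7 rad/s.

Run:
```python
from h import *
p=rows(13.078,[.44]*4+[.31]*8); p=rows(p,[.31]*12)
```

```text
[[-1.38, -2.48, 0, 0, 0, 0, 1], [-3.69, -4.13, 0, 0, 0, 0, 1], [-6.48, -4.65, 0, 0, 0, 0, 1], [-9.22, -3.93, 0, 0, 0, 0, 1], [-10.84, -2.74, 0, 0, 0, 0, 1], [-12.02, -1.12, 0, 0, 0, 0, 1], [-12.65, 0.79, 0, 0, 0, 0, 1], [-12.66, 2.80, 0, 0, 0, 0, 1], [-12.07, 4.71, 0, 0, 0, 0, 1], [-10.91, 6.36, 0, 0, 0, 0, 1], [-9.31, 7.57, 0, 0, 0, 0, 1], [-7.42, 8.24, 0, 0, 0, 0, 1]]  end phi 17.3180
[[2.01, 0.06, 0, 0, 0, 0, 1], [3.93, -0.50, 0, 0, 0, 0, 1], [5.60, -1.62, 0, 0, 0, 0, 1], [6.85, -3.19, 0, 0, 0, 0, 1], [7.55, -5.07, 0, 0, 0, 0, 1], [7.65, -7.07, 0, 0, 0, 0, 1], [7.14, -9.01, 0, 0, 0, 0, 1], [6.06, -10.70, 0, 0, 0, 0, 1], [4.51, -11.98, 0, 0, 0, 0, 1], [2.65, -12.73, 0, 0, 0, 0, 1], [0.64, -12.87, 0, 0, 0, 0, 1], [-1.31, -12.39, 0, 0, 0, 0, 1]]  end phi 21.0380
```

Call:
carry_out --targets '[[[-1.4, -2.5, 0, 0, 0, 0, 1], [-3.7, -4.15, 0, 0, 0, 0, 1], [-6.5, -4.65, 0, 0, 0, 0, 1], [-9.2, -3.95, 0, 0, 0, 0, 1], [-10.85, -2.75, 0, 0, 0, 0, 1], [-12.0, -1.1, 0, 0, 0, 0, 1], [-12.65, 0.8, 0, 0, 0, 0, 1], [-12.65, 2.8, 0, 0, 0, 0, 1], [-12.05, 4.7, 0, 0, 0, 0, 1], [-10.9, 6.35, 0, 0, 0, 0, 1], [-9.3, 7.55, 0, 0, 0, 0, 1], [-7.4, 8.25, 0, 0, 0, 0, 1]]]'

```text
t: 8.4
tcp_pos: [0.5225, -0.1371, 0.2404]
tool_rot: [0.994, 0.11, 0.002, 0.001]
force: [-0.0, 2.4, 7.7]
finger_gap: 0.326
gripper_force: 30.7
```

Call:
carry_out --targets '[[[2.0, 0.05, 0, 0, 0, 0, 1], [3.95, -0.5, 0, 0, 0, 0, 1], [5.6, -1.6, 0, 0, 0, 0, 1], [6.85, -3.2, 0, 0, 0, 0, 1], [7.55, -5.05, 0, 0, 0, 0, 1], [7.65, -7.05, 0, 0, 0, 0, 1], [7.15, -9.0, 0, 0, 0, 0, 1], [6.05, -10.7, 0, 0, 0, 0, 1], [4.5, -12.0, 0, 0, 0, 0, 1], [2.65, -12.75, 0, 0, 0, 0, 1], [0.65, -12.85, 0, 0, 0, 0, 1], [-1.3, -12.4, 0, 0, 0, 0, 1]]]'

```text
t: 9.4
tcp_pos: [0.482, -0.0179, 0.2404]
tool_rot: [0.994, 0.112, 0.003, 0.002]
force: [3.0, -4.4, 3.9]
finger_gap: 0.327
gripper_force: 30.4
```

Run:
```python
from h import *
lugs("c",("side",))
p=rows(21.038,[.37]*3+[.31]*9); p=rows(p,[.31]*12)
```

```text
side t 9.400 51 [276.2 191.8] [10, 7] r 0.101 lugang -2.904
tcp r 0.0632 phi 2.184 [ 3.  -4.4  3.9] z 0.2404
[[-2.00, 1.31, 0, 0, 0, 0, 1], [-3.39, 3.25, 0, 0, 0, 0, 1], [-3.99, 5.57, 0, 0, 0, 0, 1], [-3.81, 7.57, 0, 0, 0, 0, 1], [-3.03, 9.42, 0, 0, 0, 0, 1], [-1.73, 10.94, 0, 0, 0, 0, 1], [-0.02, 11.99, 0, 0, 0, 0, 1], [1.93, 12.48, 0, 0, 0, 0, 1], [3.93, 12.34, 0, 0, 0, 0, 1], [5.80, 11.60, 0, 0, 0, 0, 1], [7.35, 10.33, 0, 0, 0, 0, 1], [8.44, 8.64, 0, 0, 0, 0, 1]]  end phi 24.9380
[[0.52, -1.94, 0, 0, 0, 0, 1], [0.43, -3.94, 0, 0, 0, 0, 1], [-0.27, -5.82, 0, 0, 0, 0, 1], [-1.51, -7.40, 0, 0, 0, 0, 1], [-3.18, -8.52, 0, 0, 0, 0, 1], [-5.10, -9.09, 0, 0, 0, 0, 1], [-7.11, -9.03, 0, 0, 0, 0, 1], [-9.01, -8.37, 0, 0, 0, 0, 1], [-10.61, -7.16, 0, 0, 0, 0, 1], [-11.77, -5.52, 0, 0, 0, 0, 1], [-12.37, -3.61, 0, 0, 0, 0, 1], [-12.36, -1.60, 0, 0, 0, 0, 1]]  end phi 28.6580
```

Run:
```python
from h import *
p=rows(21.038,[.385]*3+[.32]*9); p=rows(p,[.32]*12)
```

```text
[[-2.07, 1.38, 0, 0, 0, 0, 1], [-3.47, 3.43, 0, 0, 0, 0, 1], [-4.00, 5.86, 0, 0, 0, 0, 1], [-3.72, 7.91, 0, 0, 0, 0, 1], [-2.80, 9.77, 0, 0, 0, 0, 1], [-1.35, 11.24, 0, 0, 0, 0, 1], [0.50, 12.19, 0, 0, 0, 0, 1], [2.55, 12.50, 0, 0, 0, 0, 1], [4.59, 12.16, 0, 0, 0, 0, 1], [6.42, 11.19, 0, 0, 0, 0, 1], [7.85, 9.69, 0, 0, 0, 0, 1], [8.74, 7.82, 0, 0, 0, 0, 1]]  end phi 25.0730
[[0.25, -2.06, 0, 0, 0, 0, 1], [-0.15, -4.09, 0, 0, 0, 0, 1], [-1.17, -5.89, 0, 0, 0, 0, 1], [-2.71, -7.27, 0, 0, 0, 0, 1], [-4.61, -8.11, 0, 0, 0, 0, 1], [-6.67, -8.30, 0, 0, 0, 0, 1], [-8.69, -7.84, 0, 0, 0, 0, 1], [-10.46, -6.76, 0, 0, 0, 0, 1], [-11.80, -5.18, 0, 0, 0, 0, 1], [-12.58, -3.26, 0, 0, 0, 0, 1], [-12.71, -1.20, 0, 0, 0, 0, 1], [-12.19, 0.81, 0, 0, 0, 0, 1]]  end phi 28.9130
```

Call:
carry_out --targets '[[[-2.05, 1.4, 0, 0, 0, 0, 1], [-3.45, 3.45, 0, 0, 0, 0, 1], [-4.0, 5.85, 0, 0, 0, 0, 1], [-3.7, 7.9, 0, 0, 0, 0, 1], [-2.8, 9.75, 0, 0, 0, 0, 1], [-1.35, 11.25, 0, 0, 0, 0, 1], [0.5, 12.2, 0, 0, 0, 0, 1], [2.55, 12.5, 0, 0, 0, 0, 1], [4.6, 12.15, 0, 0, 0, 0, 1], [6.4, 11.2, 0, 0, 0, 0, 1], [7.85, 9.7, 0, 0, 0, 0, 1], [8.75, 7.8, 0, 0, 0, 0, 1]]]'

```text
t: 10.45
tcp_pos: [0.5843, -0.0738, 0.2403]
tool_rot: [0.994, 0.111, 0.0, 0.0]
force: [-7.7, 0.1, 10.9]
finger_gap: 0.325
gripper_force: 31.0
```

Call:
carry_out --targets '[[[0.25, -2.05, 0, 0, 0, 0, 1], [-0.15, -4.1, 0, 0, 0, 0, 1], [-1.15, -5.9, 0, 0, 0, 0, 1], [-2.7, -7.25, 0, 0, 0, 0, 1], [-4.6, -8.1, 0, 0, 0, 0, 1], [-6.65, -8.3, 0, 0, 0, 0, 1], [-8.7, -7.85, 0, 0, 0, 0, 1], [-10.45, -6.75, 0, 0, 0, 0, 1], [-11.8, -5.2, 0, 0, 0, 0, 1], [-12.6, -3.25, 0, 0, 0, 0, 1], [-12.7, -1.2, 0, 0, 0, 0, 1], [-12.2, 0.8, 0, 0, 0, 0, 1]]]'

```text
t: 11.45
tcp_pos: [0.4659, -0.11, 0.2404]
tool_rot: [0.994, 0.111, 0.001, 0.001]
force: [0.9, 2.0, 6.7]
finger_gap: 0.329
gripper_force: 30.8
```

Run:
```python
from h import *
lugs("d",("side",))
for w in (.32,.33):
    p=rows(28.913,[w+.065]*3+[w]*9); p=rows(p,[w]*12)
```

```text
side t 11.450 62 [268.5 213.5] [12, 10] r 0.104 lugang 2.247
tcp r 0.0663 phi -2.486 [0.9 2.  6.7] z 0.2404
[[1.42, 2.04, 0, 0, 0, 0, 1], [3.50, 3.40, 0, 0, 0, 0, 1], [5.94, 3.88, 0, 0, 0, 0, 1], [7.99, 3.55, 0, 0, 0, 0, 1], [9.83, 2.59, 0, 0, 0, 0, 1], [11.27, 1.11, 0, 0, 0, 0, 1], [12.17, -0.76, 0, 0, 0, 0, 1], [12.44, -2.81, 0, 0, 0, 0, 1], [12.06, -4.84, 0, 0, 0, 0, 1], [11.05, -6.65, 0, 0, 0, 0, 1], [9.52, -8.05, 0, 0, 0, 0, 1], [7.63, -8.90, 0, 0, 0, 0, 1]]  end phi 32.9480
[[-2.06, -0.21, 0, 0, 0, 0, 1], [-4.08, 0.24, 0, 0, 0, 0, 1], [-5.86, 1.30, 0, 0, 0, 0, 1], [-7.22, 2.86, 0, 0, 0, 0, 1], [-8.01, 4.78, 0, 0, 0, 0, 1], [-8.16, 6.84, 0, 0, 0, 0, 1], [-7.65, 8.85, 0, 0, 0, 0, 1], [-6.54, 10.60, 0, 0, 0, 0, 1], [-4.94, 11.91, 0, 0, 0, 0, 1], [-3.00, 12.64, 0, 0, 0, 0, 1], [-0.93, 12.73, 0, 0, 0, 0, 1], [1.06, 12.17, 0, 0, 0, 0, 1]]  end phi 36.7880
[[1.47, 2.09, 0, 0, 0, 0, 1], [3.62, 3.45, 0, 0, 0, 0, 1], [6.14, 3.87, 0, 0, 0, 0, 1], [8.23, 3.46, 0, 0, 0, 0, 1], [10.08, 2.39, 0, 0, 0, 0, 1], [11.48, 0.78, 0, 0, 0, 0, 1], [12.29, -1.20, 0, 0, 0, 0, 1], [12.41, -3.33, 0, 0, 0, 0, 1], [11.83, -5.38, 0, 0, 0, 0, 1], [10.62, -7.14, 0, 0, 0, 0, 1], [8.90, -8.41, 0, 0, 0, 0, 1], [6.87, -9.06, 0, 0, 0, 0, 1]]  end phi 33.0680
[[-2.13, 0.05, 0, 0, 0, 0, 1], [-4.14, 0.79, 0, 0, 0, 0, 1], [-5.79, 2.13, 0, 0, 0, 0, 1], [-6.93, 3.95, 0, 0, 0, 0, 1], [-7.41, 6.03, 0, 0, 0, 0, 1], [-7.19, 8.15, 0, 0, 0, 0, 1], [-6.30, 10.09, 0, 0, 0, 0, 1], [-4.82, 11.63, 0, 0, 0, 0, 1], [-2.93, 12.62, 0, 0, 0, 0, 1], [-0.81, 12.93, 0, 0, 0, 0, 1], [1.29, 12.55, 0, 0, 0, 0, 1], [3.15, 11.50, 0, 0, 0, 0, 1]]  end phi 37.0280
```

The basket runs at 2.51 rad/s. I'll hold this without pictures, because each picture pauses the crank, and use half-turn calls of 10 rows.

Run:
```python
from h import *
p=rows(32.948,[np.pi/10]*10); p=rows(p,[np.pi/10]*10); rows(p,[.2,.1,.03])
```

```text
[[-2.02, -0.21, 0, 0, 0, 0, 1], [-4.01, 0.21, 0, 0, 0, 0, 1], [-5.77, 1.23, 0, 0, 0, 0, 1], [-7.13, 2.74, 0, 0, 0, 0, 1], [-7.96, 4.59, 0, 0, 0, 0, 1], [-8.18, 6.62, 0, 0, 0, 0, 1], [-7.75, 8.61, 0, 0, 0, 0, 1], [-6.74, 10.37, 0, 0, 0, 0, 1], [-5.23, 11.73, 0, 0, 0, 0, 1], [-3.37, 12.56, 0, 0, 0, 0, 1]]  end phi 36.0896
[[2.02, 0.21, 0, 0, 0, 0, 1], [4.01, -0.21, 0, 0, 0, 0, 1], [5.77, -1.23, 0, 0, 0, 0, 1], [7.13, -2.74, 0, 0, 0, 0, 1], [7.96, -4.59, 0, 0, 0, 0, 1], [8.18, -6.62, 0, 0, 0, 0, 1], [7.75, -8.61, 0, 0, 0, 0, 1], [6.74, -10.37, 0, 0, 0, 0, 1], [5.23, -11.73, 0, 0, 0, 0, 1], [3.37, -12.56, 0, 0, 0, 0, 1]]  end phi 39.2312
[[-1.28, -0.21, 0, 0, 0, 0, 1], [-1.93, -0.22, 0, 0, 0, 0, 1], [-2.13, -0.21, 0, 0, 0, 0, 1]]  end phi 39.5612
```

Call:
carry_out --targets '[[[1.4, 2.05, 0, 0, 0, 0, 1], [3.5, 3.4, 0, 0, 0, 0, 1], [5.95, 3.9, 0, 0, 0, 0, 1], [8.0, 3.55, 0, 0, 0, 0, 1], [9.85, 2.6, 0, 0, 0, 0, 1], [11.25, 1.1, 0, 0, 0, 0, 1], [12.15, -0.75, 0, 0, 0, 0, 1], [12.45, -2.8, 0, 0, 0, 0, 1], [12.05, -4.85, 0, 0, 0, 0, 1], [11.05, -6.65, 0, 0, 0, 0, 1], [9.5, -8.05, 0, 0, 0, 0, 1], [7.65, -8.9, 0, 0, 0, 0, 1]]]'

```text
t: 12.5
tcp_pos: [0.5218, -0.0064, 0.2404]
tool_rot: [0.994, 0.113, 0.002, 0.003]
force: [-0.3, -9.3, 5.9]
finger_gap: 0.325
gripper_force: 30.9
```

Call:
carry_out --targets '[[[-2.0, -0.2, 0, 0, 0, 0, 1], [-4.0, 0.2, 0, 0, 0, 0, 1], [-5.75, 1.25, 0, 0, 0, 0, 1], [-7.15, 2.75, 0, 0, 0, 0, 1], [-7.95, 4.6, 0, 0, 0, 0, 1], [-8.2, 6.6, 0, 0, 0, 0, 1], [-7.75, 8.6, 0, 0, 0, 0, 1], [-6.75, 10.35, 0, 0, 0, 0, 1], [-5.25, 11.75, 0, 0, 0, 0, 1], [-3.35, 12.55, 0, 0, 0, 0, 1]]]'

```text
t: 13.33
tcp_pos: [0.5176, -0.1371, 0.2404]
tool_rot: [0.994, 0.11, 0.002, 0.001]
force: [-0.0, 1.9, 6.4]
finger_gap: 0.328
gripper_force: 30.9
```

Call:
carry_out --targets '[[[2.0, 0.2, 0, 0, 0, 0, 1], [4.0, -0.2, 0, 0, 0, 0, 1], [5.75, -1.25, 0, 0, 0, 0, 1], [7.15, -2.75, 0, 0, 0, 0, 1], [7.95, -4.6, 0, 0, 0, 0, 1], [8.2, -6.6, 0, 0, 0, 0, 1], [7.75, -8.6, 0, 0, 0, 0, 1], [6.75, -10.35, 0, 0, 0, 0, 1], [5.25, -11.75, 0, 0, 0, 0, 1], [3.35, -12.55, 0, 0, 0, 0, 1]]]'

```text
t: 14.17
tcp_pos: [0.5217, -0.0064, 0.2404]
tool_rot: [0.994, 0.113, 0.002, 0.003]
force: [-0.8, -9.6, 6.1]
finger_gap: 0.328
gripper_force: 30.9
```

Call:
carry_out --targets '[[[-2.0, -0.2, 0, 0, 0, 0, 1], [-4.0, 0.2, 0, 0, 0, 0, 1], [-5.75, 1.25, 0, 0, 0, 0, 1], [-7.15, 2.75, 0, 0, 0, 0, 1], [-7.95, 4.6, 0, 0, 0, 0, 1], [-8.2, 6.6, 0, 0, 0, 0, 1], [-7.75, 8.6, 0, 0, 0, 0, 1], [-6.75, 10.35, 0, 0, 0, 0, 1], [-5.25, 11.75, 0, 0, 0, 0, 1], [-3.35, 12.55, 0, 0, 0, 0, 1]]]'

```text
t: 15.0
tcp_pos: [0.5176, -0.1371, 0.2404]
tool_rot: [0.994, 0.11, 0.002, 0.001]
force: [-0.7, 1.3, 6.7]
finger_gap: 0.326
gripper_force: 30.9
```

Call:
carry_out --targets '[[[2.0, 0.2, 0, 0, 0, 0, 1], [4.0, -0.2, 0, 0, 0, 0, 1], [5.75, -1.25, 0, 0, 0, 0, 1], [7.15, -2.75, 0, 0, 0, 0, 1], [7.95, -4.6, 0, 0, 0, 0, 1], [8.2, -6.6, 0, 0, 0, 0, 1], [7.75, -8.6, 0, 0, 0, 0, 1], [6.75, -10.35, 0, 0, 0, 0, 1], [5.25, -11.75, 0, 0, 0, 0, 1], [3.35, -12.55, 0, 0, 0, 0, 1]]]'

```text
t: 15.83
tcp_pos: [0.5218, -0.0064, 0.2404]
tool_rot: [0.994, 0.113, 0.002, 0.003]
force: [-0.8, -9.7, 6.1]
finger_gap: 0.326
gripper_force: 30.9
```

Call:
carry_out --targets '[[[-2.0, -0.2, 0, 0, 0, 0, 1], [-4.0, 0.2, 0, 0, 0, 0, 1], [-5.75, 1.25, 0, 0, 0, 0, 1], [-7.15, 2.75, 0, 0, 0, 0, 1], [-7.95, 4.6, 0, 0, 0, 0, 1], [-8.2, 6.6, 0, 0, 0, 0, 1], [-7.75, 8.6, 0, 0, 0, 0, 1], [-6.75, 10.35, 0, 0, 0, 0, 1], [-5.25, 11.75, 0, 0, 0, 0, 1], [-3.35, 12.55, 0, 0, 0, 0, 1]]]'

```text
t: 16.67
tcp_pos: [0.5176, -0.1371, 0.2404]
tool_rot: [0.994, 0.11, 0.002, 0.001]
force: [-0.9, 1.1, 7.2]
finger_gap: 0.325
gripper_force: 30.9
```

Call:
carry_out --targets '[[[2.0, 0.2, 0, 0, 0, 0, 1], [4.0, -0.2, 0, 0, 0, 0, 1], [5.75, -1.25, 0, 0, 0, 0, 1], [7.15, -2.75, 0, 0, 0, 0, 1], [7.95, -4.6, 0, 0, 0, 0, 1], [8.2, -6.6, 0, 0, 0, 0, 1], [7.75, -8.6, 0, 0, 0, 0, 1], [6.75, -10.35, 0, 0, 0, 0, 1], [5.25, -11.75, 0, 0, 0, 0, 1], [3.35, -12.55, 0, 0, 0, 0, 1]]]'

```text
t: 17.5
tcp_pos: [0.5218, -0.0064, 0.2404]
tool_rot: [0.994, 0.113, 0.002, 0.003]
force: [-0.4, -9.0, 6.5]
finger_gap: 0.329
gripper_force: 30.9
```

Call:
carry_out --targets '[[[-2.0, -0.2, 0, 0, 0, 0, 1], [-4.0, 0.2, 0, 0, 0, 0, 1], [-5.75, 1.25, 0, 0, 0, 0, 1], [-7.15, 2.75, 0, 0, 0, 0, 1], [-7.95, 4.6, 0, 0, 0, 0, 1], [-8.2, 6.6, 0, 0, 0, 0, 1], [-7.75, 8.6, 0, 0, 0, 0, 1], [-6.75, 10.35, 0, 0, 0, 0, 1], [-5.25, 11.75, 0, 0, 0, 0, 1], [-3.35, 12.55, 0, 0, 0, 0, 1]]]'

```text
t: 18.33
tcp_pos: [0.5176, -0.1371, 0.2404]
tool_rot: [0.994, 0.11, 0.002, 0.001]
force: [-0.0, 2.0, 6.3]
finger_gap: 0.32
gripper_force: 30.9
```

Run:
```python
from h import *
lugs("e",("side","scene"))
```

```text
side t 18.333 59 [223.1 209.2] [12, 8] r 0.101 lugang 0.638
scene t 18.383 44 [288.5 189.2] [11, 5] r 0.098 lugang 0.711
tcp r 0.0675 phi -1.513 [3.4 0.2 5.3] z 0.2404
```

Call:
carry_out --targets '[[[0, 0, 0, 0, 0, 0, 1], [0, 0, 0, 0, 0, 0, 1], [0, 0, 0, 0, 0, 0, 1], [0, 0, 0, 0, 0, 0, 1], [0, 0, 0, 0, 0, 0, 1], [0, 0, 0, 0, 0, 0, 1], [0, 0, 0, 0, 0, 0, 1], [0, 0, 0, 0, 0, 0, 1], [0, 0, 0, 0, 0, 0, 1], [0, 0, 0, 0, 0, 0, 1], [0, 0, 0, 0, 0, 0, 1], [0, 0, 0, 0, 0, 0, 1]]]'

```text
t: 19.43
tcp_pos: [0.5177, -0.1368, 0.2404]
tool_rot: [0.994, 0.111, 0.002, 0.003]
force: [0.9, -2.9, 5.7]
finger_gap: 0.32
gripper_force: 30.9
```

Run:
```python
from h import *
lugs("f",("scene","side","scene"))
```

```text
side t 19.483 61 [259.7 217.3] [9, 9] r 0.105 lugang 1.923
tcp r 0.0672 phi -1.582 [-0.1 -3.7  5. ] z 0.2404
```

Run:
```python
from h import *
lugs("g",("side","side","wrist"))
```

```text
side t 19.583 62 [260.3 217.2] [10, 9] r 0.105 lugang 1.943
side t 19.633 65 [260.5 217. ] [10, 9] r 0.105 lugang 1.949
wrist t 19.683 814 [ 92.6 230.4] [44, 29] r 0.095 lugang 1.983
tcp r 0.0672 phi -1.582 [ 0.3 -3.3  5.6] z 0.2404
```

```bash
cat >> h.py <<'E'
def sim(dph,f=.0078,I=.0124,hold=4):
    w=x=0;dt=1/1200
    for d in list(dph)+[0]*12*hold:
        for _ in range(100):
            tq=.012*(d*12-w)-.003*w
            if w==0 and abs(tq)<=f: continue
            wn=w+dt/I*(tq-f*np.sign(w if w else tq))
            w=0 if w*wn<0 else wn; x+=w*dt
    return x
E
python3 - <<'E'
from h import *
for n in (13,14,15,16,17,18,19,20,21,22):
    d=[.1,.2]+[.3]*n+[.2,.1]; print(n,[round(sim(d,f,I),2) for f,I in ((.0078,.0124),(.007,.0115),(.009,.013))])
for n in range(1,7):
    d=[.15]+[.2]*n+[.1]; print("s",n,[round(sim(d,f,I),2) for f,I in ((.0078,.0124),(.007,.0115),(.009,.013))])
E
```

```text
13 [np.float64(2.26), np.float64(2.39), np.float64(2.09)]
14 [np.float64(2.44), np.float64(2.58), np.float64(2.27)]
15 [np.float64(2.63), np.float64(2.78), np.float64(2.45)]
16 [np.float64(2.82), np.float64(2.97), np.float64(2.63)]
17 [np.float64(3.01), np.float64(3.17), np.float64(2.82)]
18 [np.float64(3.2), np.float64(3.37), np.float64(3.0)]
19 [np.float64(3.4), np.float64(3.56), np.float64(3.18)]
20 [np.float64(3.59), np.float64(3.76), np.float64(3.37)]
21 [np.float64(3.78), np.float64(3.96), np.float64(3.55)]
22 [np.float64(3.97), np.float64(4.16), np.float64(3.74)]
s 1 [np.float64(0.07), np.float64(0.08), np.float64(0.06)]
s 2 [np.float64(0.13), np.float64(0.15), np.float64(0.11)]
s 3 [np.float64(0.2), np.float64(0.23), np.float64(0.17)]
s 4 [np.float64(0.28), np.float64(0.32), np.float64(0.24)]
s 5 [np.float64(0.37), np.float64(0.42), np.float64(0.32)]
s 6 [np.float64(0.46), np.float64(0.51), np.float64(0.4)]
```

The basket is at rest at 1.95 rad, so 4.33 rad remain counter-clockwise. I'll go about 3.6 rad, re-measure, then nudge.

Run:
```python
from h import *
p=rows(32.948+7*np.pi,[.1,.2]+[.3]*10); rows(p,[.3]*10+[.2,.1])
```

```text
[[0.64, 0.14, 0, 0, 0, 0, 1], [1.93, 0.22, 0, 0, 0, 0, 1], [3.84, -0.15, 0, 0, 0, 0, 1], [5.56, -1.06, 0, 0, 0, 0, 1], [6.93, -2.43, 0, 0, 0, 0, 1], [7.83, -4.15, 0, 0, 0, 0, 1], [8.18, -6.06, 0, 0, 0, 0, 1], [7.95, -7.99, 0, 0, 0, 0, 1], [7.17, -9.77, 0, 0, 0, 0, 1], [5.89, -11.23, 0, 0, 0, 0, 1], [4.24, -12.26, 0, 0, 0, 0, 1], [2.36, -12.74, 0, 0, 0, 0, 1]]  end phi 58.2391
[[-1.94, 0.09, 0, 0, 0, 0, 1], [-3.77, 0.75, 0, 0, 0, 0, 1], [-5.32, 1.92, 0, 0, 0, 0, 1], [-6.45, 3.50, 0, 0, 0, 0, 1], [-7.07, 5.34, 0, 0, 0, 0, 1], [-7.12, 7.28, 0, 0, 0, 0, 1], [-6.59, 9.15, 0, 0, 0, 0, 1], [-5.54, 10.78, 0, 0, 0, 0, 1], [-4.04, 12.02, 0, 0, 0, 0, 1], [-2.25, 12.77, 0, 0, 0, 0, 1], [-0.97, 12.96, 0, 0, 0, 0, 1], [-0.32, 12.96, 0, 0, 0, 0, 1]]  end phi 61.5391
```

Call:
carry_out --targets '[[[0.65, 0.15, 0, 0, 0, 0, 1], [1.95, 0.2, 0, 0, 0, 0, 1], [3.85, -0.15, 0, 0, 0, 0, 1], [5.55, -1.05, 0, 0, 0, 0, 1], [6.95, -2.45, 0, 0, 0, 0, 1], [7.85, -4.15, 0, 0, 0, 0, 1], [8.2, -6.05, 0, 0, 0, 0, 1], [7.95, -8.0, 0, 0, 0, 0, 1], [7.15, -9.75, 0, 0, 0, 0, 1], [5.9, -11.25, 0, 0, 0, 0, 1], [4.25, -12.25, 0, 0, 0, 0, 1], [2.35, -12.75, 0, 0, 0, 0, 1]]]'

```text
t: 20.73
tcp_pos: [0.5118, -0.0067, 0.2404]
tool_rot: [0.994, 0.113, 0.002, 0.003]
force: [1.1, -8.2, 5.5]
finger_gap: 0.33
gripper_force: 30.9
```

Call:
carry_out --targets '[[[-1.95, 0.1, 0, 0, 0, 0, 1], [-3.75, 0.75, 0, 0, 0, 0, 1], [-5.3, 1.9, 0, 0, 0, 0, 1], [-6.45, 3.5, 0, 0, 0, 0, 1], [-7.05, 5.35, 0, 0, 0, 0, 1], [-7.1, 7.3, 0, 0, 0, 0, 1], [-6.6, 9.15, 0, 0, 0, 0, 1], [-5.55, 10.8, 0, 0, 0, 0, 1], [-4.05, 12.0, 0, 0, 0, 0, 1], [-2.25, 12.75, 0, 0, 0, 0, 1], [-0.95, 12.95, 0, 0, 0, 0, 1], [-0.3, 12.95, 0, 0, 0, 0, 1]]]'

```text
t: 21.73
tcp_pos: [0.5398, -0.1335, 0.2404]
tool_rot: [0.994, 0.111, 0.003, 0.002]
force: [0.9, -0.4, 7.2]
finger_gap: 0.326
gripper_force: 31.0
```

Call:
carry_out --targets '[[[0, 0, 0, 0, 0, 0, 1], [0, 0, 0, 0, 0, 0, 1], [0, 0, 0, 0, 0, 0, 1], [0, 0, 0, 0, 0, 0, 1], [0, 0, 0, 0, 0, 0, 1], [0, 0, 0, 0, 0, 0, 1], [0, 0, 0, 0, 0, 0, 1], [0, 0, 0, 0, 0, 0, 1], [0, 0, 0, 0, 0, 0, 1], [0, 0, 0, 0, 0, 0, 1], [0, 0, 0, 0, 0, 0, 1], [0, 0, 0, 0, 0, 0, 1]]]'

```text
t: 22.73
tcp_pos: [0.5383, -0.1338, 0.2404]
tool_rot: [0.994, 0.111, 0.002, 0.002]
force: [0.0, -1.0, 4.9]
finger_gap: 0.325
gripper_force: 30.9
```

Run:
```python
from h import *
lugs("h",("scene","side","wrist","scene","side"))
```

```text
scene t 22.733 67 [267.5 212.6] [11, 9] r 0.101 lugang -0.762
side t 22.783 46 [226.2 185.2] [10, 7] r 0.094 lugang -0.690
wrist t 22.833 1291 [243.3 103.3] [46, 52] r 0.102 lugang -0.744
scene t 22.883 68 [268.6 212.4] [12, 8] r 0.101 lugang -0.729
side t 22.933 48 [225.9 185.6] [11, 8] r 0.093 lugang -0.666
tcp r 0.0673 phi -1.269 [ 1.1 -3.1  6.1] z 0.2405
```

The move went 3.62 rad against 3.59 predicted, so the model holds. About 0.71 rad remains.

Run:
```python
from h import *
for n in (4,5,6):
  for a in (.2,.22,.24,.25,.26,.28): print(n,a,[round(sim([.1]+[a]*n+[.1],f,I),3) for f,I in ((.0078,.0124),(.007,.0115),(.009,.013))])
rows(61.5391,[.1]+[.25]*6+[.1])
```

```text
4 0.2 [np.float64(0.256), np.float64(0.292), np.float64(0.216)]
4 0.22 [np.float64(0.296), np.float64(0.335), np.float64(0.253)]
4 0.24 [np.float64(0.337), np.float64(0.379), np.float64(0.291)]
4 0.25 [np.float64(0.358), np.float64(0.401), np.float64(0.31)]
4 0.26 [np.float64(0.38), np.float64(0.424), np.float64(0.33)]
4 0.28 [np.float64(0.423), np.float64(0.47), np.float64(0.371)]
5 0.2 [np.float64(0.34), np.float64(0.384), np.float64(0.291)]
5 0.22 [np.float64(0.394), np.float64(0.441), np.float64(0.34)]
5 0.24 [np.float64(0.449), np.float64(0.5), np.float64(0.392)]
5 0.25 [np.float64(0.477), np.float64(0.529), np.float64(0.418)]
5 0.26 [np.float64(0.505), np.float64(0.559), np.float64(0.445)]
5 0.28 [np.float64(0.563), np.float64(0.62), np.float64(0.499)]
6 0.2 [np.float64(0.429), np.float64(0.481), np.float64(0.37)]
6 0.22 [np.float64(0.497), np.float64(0.553), np.float64(0.434)]
6 0.24 [np.float64(0.567), np.float64(0.626), np.float64(0.499)]
6 0.25 [np.float64(0.602), np.float64(0.663), np.float64(0.532)]
6 0.26 [np.float64(0.638), np.float64(0.701), np.float64(0.566)]
6 0.28 [np.float64(0.71), np.float64(0.776), np.float64(0.634)]
[[0.65, -0.07, 0, 0, 0, 0, 1], [2.20, -0.52, 0, 0, 0, 0, 1], [3.60, -1.33, 0, 0, 0, 0, 1], [4.76, -2.47, 0, 0, 0, 0, 1], [5.59, -3.86, 0, 0, 0, 0, 1], [6.06, -5.42, 0, 0, 0, 0, 1], [6.12, -7.03, 0, 0, 0, 0, 1], [6.04, -7.68, 0, 0, 0, 0, 1]]  end phi 63.2391
```

Run:
```python
from h import *
rows(61.5391,[.1]+[.28]*6+[.1])
```

```text
[[0.65, -0.07, 0, 0, 0, 0, 1], [2.38, -0.59, 0, 0, 0, 0, 1], [3.90, -1.58, 0, 0, 0, 0, 1], [5.10, -2.95, 0, 0, 0, 0, 1], [5.86, -4.59, 0, 0, 0, 0, 1], [6.14, -6.39, 0, 0, 0, 0, 1], [5.92, -8.19, 0, 0, 0, 0, 1], [5.72, -8.80, 0, 0, 0, 0, 1]]  end phi 63.4191
```

Call:
carry_out --targets '[[[0.65, -0.05, 0, 0, 0, 0, 1], [2.4, -0.6, 0, 0, 0, 0, 1], [3.9, -1.6, 0, 0, 0, 0, 1], [5.1, -2.95, 0, 0, 0, 0, 1], [5.85, -4.6, 0, 0, 0, 0, 1], [6.15, -6.4, 0, 0, 0, 0, 1], [5.9, -8.2, 0, 0, 0, 0, 1], [5.7, -8.8, 0, 0, 0, 0, 1], [5.7, -8.8, 0, 0, 0, 0, 1], [5.7, -8.8, 0, 0, 0, 0, 1], [5.7, -8.8, 0, 0, 0, 0, 1], [5.7, -8.8, 0, 0, 0, 0, 1]]]'

```text
t: 23.98
tcp_pos: [0.5723, -0.0346, 0.2404]
tool_rot: [0.994, 0.112, 0.0, 0.001]
force: [-3.6, -2.9, 7.3]
finger_gap: 0.321
gripper_force: 31.1
```

Call:
carry_out --targets '[[[0, 0, 0, 0, 0, 0, 1], [0, 0, 0, 0, 0, 0, 1], [0, 0, 0, 0, 0, 0, 1], [0, 0, 0, 0, 0, 0, 1], [0, 0, 0, 0, 0, 0, 1], [0, 0, 0, 0, 0, 0, 1], [0, 0, 0, 0, 0, 0, 1], [0, 0, 0, 0, 0, 0, 1], [0, 0, 0, 0, 0, 0, 1], [0, 0, 0, 0, 0, 0, 1]]]'

```text
t: 24.82
tcp_pos: [0.5725, -0.0348, 0.2403]
tool_rot: [0.994, 0.111, 0.0, 0.001]
force: [-3.0, -2.3, 7.9]
finger_gap: 0.325
gripper_force: 31.1
```

Run:
```python
from h import *
lugs("i",("scene","side","wrist","scene","side"))
a=cv2.imread("pics/side_i.png")[140:260,180:340];b=cv2.imread("pics/scene_i.png")[140:260,190:350];c=cv2.imread("pics/wrist_i.png")
cv2.imwrite("pics/v4.png",np.hstack([np.vstack([cv2.resize(a,(400,300)),cv2.resize(b,(400,300))]),cv2.copyMakeBorder(cv2.resize(c,(400,300)),0,300,0,0,0)]))
i=c[:,:,::-1].copy(); info=cams.camera_info("wrist")
for q in blobs(i,"red",(0,0,512,384),200)[:5]: print(q[0],q[1].round(1),onplane("wrist",q[1],.136,info).round(4))
```

```text
scene t 24.817 57 [286.9 202.3] [12, 8] r 0.099 lugang 0.018
side t 24.867 58 [218.5 198.6] [10, 6] r 0.097 lugang 0.088
wrist t 24.917 1127 [264.6 151.2] [35, 41] r 0.100 lugang -0.002
scene t 24.967 57 [286.9 202.3] [12, 8] r 0.099 lugang 0.018
side t 25.017 58 [218.5 198.6] [10, 6] r 0.097 lugang 0.088
tcp r 0.0643 phi 0.573 [-2.8 -1.7  9.2] z 0.2404
1028 [258.8 103.3] [ 0.6494 -0.0223  0.136 ]
685 [299.5 160.8] [ 0.6095 -0.0692  0.136 ]
657 [321.9 191.2] [ 0.5865 -0.0971  0.136 ]
652 [221.1 180.3] [ 0.5761 -0.0037  0.136 ]
618 [350.  212.8] [ 0.5718 -0.1296  0.136 ]
```

View pics/v4.png

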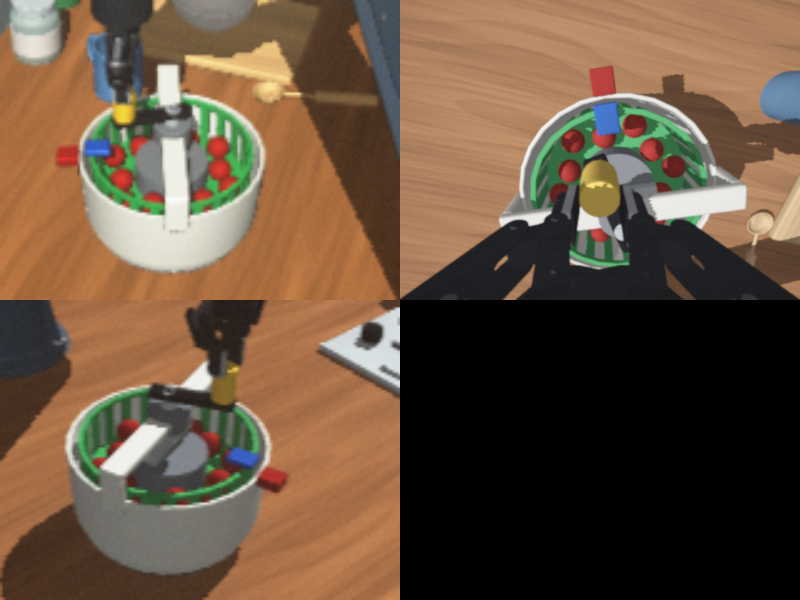

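The lug is lined up with the red mark (about 0.03 rad) and still in all three views. Now let go and lift.

Call:
carry_out --targets '[[[0, 0, 0, 0, 0, 0, 3], [0, 0, 0, 0, 0, 0, 5], [0, 0, 0, 0, 0, 0, 6], [0, 0, 0, 0, 0, 0, 6], [0, 0, 0, 0, 0, 0, 6], [0, 0, 0, 0, 0, 0, 6], [0, 0, -1, 0, 0, 0, 6], [0, 0, -3, 0, 0, 0, 6], [0, 0, -6, 0, 0, 0, 6], [0, 0, -8, 0, 0, 0, 6], [0, 0, -8, 0, 0, 0, 6], [0, 0, -8, 0, 0, 0, 6]]]'

```text
t: 26.07
tcp_pos: [0.5734, -0.0339, 0.3204]
tool_rot: [0.994, 0.111, 0.002, 0.001]
force: [-0.6, -0.9, -0.7]
finger_gap: 0.7
gripper_force: 0.0
```

Run:
```python
from h import *
lugs("j",("scene","side","wrist","scene"))
```

```text
scene t 26.067 57 [286.9 202.3] [12, 8] r 0.099 lugang 0.018
side t 26.117 58 [218.5 198.6] [10, 6] r 0.097 lugang 0.088
wrist t 26.167 666 [263.9 139.8] [26, 32] r 0.100 lugang -0.003
scene t 26.217 57 [286.9 202.3] [12, 8] r 0.099 lugang 0.018
tcp r 0.0644 phi 0.595 [ 0.6 -0.1 -0.3] z 0.3173
```

```bash
python3 -c "
from station import sign_off
print(sign_off())"
```

```text
the job is handed in; nothing more can be done
None
```

I cranked the basket counter-clockwise at about 2.5 rad/s (24 turns a minute) for nearly 7 s, stopped it with the blue lug about 0.03 rad from the red mark, let go of the handle, lifted clear and handed the job in at about 26 s; no verdict came back.

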